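Set out the pipe-hanging kit on its board

ROBOT

A 7-joint arm with a two-finger parallel gripper is mounted at the origin on a cart in front of the work surface, level with it; the furniture and walls round the work are solid. World frame = base frame: x ahead of the robot, y to its left, z up, the work surface at z = 0. Lengths are in m, angles in rad, forces in N, time in s.
With the tool pointing down it reaches from about 0.35 to 0.9 m from the base axis. Payload 8.1 kg.
Tool frame: the origin (TCP) lies between the finger pads; the fingertips stand 22 mm ahead of it and the grasp point (between the pads) lies 3 mm ahead of it; z points along the fingers, y is the direction in which the jaws open and shut (so a half turn about z gives the same grasp; the last joint's range is limited). The gripper opens to 92 mm and grips with 3 to 60 N. Pads are 19 mm wide; open, the fingers measure 130 mm over their backs; the gripper's body (75 mm by 190 mm) begins 47 mm behind the grasp point.
Start: joints at [1.156, 0.434, 0.025, 1.573, -0.012, 1.134, -0.075], TCP at [0.192, -0.595, 0.249] pointing down, gripper open.
Joint ranges: [-2.62, 2.62], [-0.44, 2.09], [-1.27, 1.32], [0.08, 2.57], [-1.32, 4.46], [0.12, 2], [-2.74, 2.74]. Speed limits (rad/s): [2.22, 2.22, 3.01, 3.01, 3.14, 3.14, 3.14].

INTERFACE

Orientations are given as a rotation vector (axis times angle).
In Python, from bench import * gives the robot as it stands.
- The arm moves only by the tool send_rows, never from a script. Its argument "increments" is a list of rows, each a list of 4 numbers: the shift along the tool's x, y, z in m, then the turn about the tool's z in degrees. A call has 1 to 10 rows; each row shifts and turns the pose as measured when the row begins, along the tool's axes as they then stand; what a row does not reach is not made up. A row lasts 1/10 s, in which the tool goes at most 50 mm and 8.59 degrees, less where a joint would pass 70% of its speed; a pose out of reach is approached as far as the arm can. A call is refused whole if a number of a shift passes 0.05 or a number of a turn 8.59, either way. A call with a gripper value outside its range is refused whole. "hand" is the closure, from 0 (fully open) to 1 (shut), set as the call begins (left out, the last holds). The fingers move at their own pace and stop on an object; "newtons" is the grip in N (left out, the last holds). Time passes only in rows, so rows that do not move let the fingers close. It gives the time, the measured TCP pose, the force and the opening at its end, in the units of the state.
- observe(): the state, without advancing time (a new reading comes with each control period).
- camera(name): name is "scene" or "top"; returns (picture, depth): 400x640x3 uint8, red, green, blue; 400x640 float32, m along the optical axis (not along the pixel's ray), 0 where there is no reading.
- camera_info(name): a dict with "camera_matrix" (3x3 intrinsics, pixels), "dist" ([k1, k2, p1, p2, k3] as OpenCV has them; the pictures are not rectified), "extrinsics" (4x4, takes a point from camera to world coordinates). Camera axes: x right, y up, looking along -z (the intrinsics and any distortion apply to the point x, -y, -z); pixel columns grow to the right and rows downward; lengths in m; the calibration is good to about 2 mm. A picture is of the moment at which its call begins. camera_info takes no time and is no camera call.
- finish_job(): hands the job in, once; it reports no verdict.
The state is a dict: "time_s": time; "joint_pos": joint angles; "qvel": joint speeds; "joint_torque": joint torques, N m; "tool_pos": TCP position; "tool_rot": TCP orientation; "contact_force": force on the tool from outside, world axes, zero at the start; "moment": the same for the moment, N m; "width": opening from 0.0 (shut) to 1.0 (fully open).
Only numpy, scipy, OpenCV 4.12 (cv2) and the standard library are available. Lean on these libraries where they do the work, as an engineer would, in place of code of your own. Each camera call takes 0.05 s, during which the arm holds its last target. There are 200 camera calls.

TASK

Set out the pipe-hanging kit on the plywood board: lay the roll of metal strap flat on the middle of the screw carton and stand the white pipe cap, as it is now, centred on top of the roll; stand the cord spool upright midway between the screw carton and the spectacle case; and stand the small red carton upright and square to the board behind the spool, halfway between the spool and the batten on the board's far edge. Leave the tape measure and the screwdriver where they are.

Things in the scene. Friction and masses are not known exactly. Their poses are not given: they have to be found in the camera images.
- strap_roll_center (a point): Loose roll of perforated grey metal strap, a flat open ring 69 mm in outer diameter and 19 mm high, lying on the bench; the point is its centre, 9.5 mm above its underside. Can be gripped across its outer diameter.
- pipe_cap_center (a point): Loose white plastic pipe cap, a closed disc-like cylinder 68 mm in diameter and 38 mm high, open side down; the point is its centre, 19 mm above its underside.
- cord_spool_center (a point): Loose white spool of cord standing on end, 53 mm in diameter over its flanges and 50 mm high (the wound part is 48 mm across); the point is its centre, 25 mm above its underside.
- small_carton_center (a point): Loose small red cardboard carton standing upright, 46 mm (its x) by 53 mm (its y) by 56 mm high; the point is its centre, 28 mm above its underside; axes along its faces.
- kit_board: Fixed plywood kit board 210 mm deep (x) by 300 mm wide (y) and 12 mm thick, lying on the bench. Origin on its underside, midway between the screw carton and the spectacle case; its x points away from the robot, to the batten, a dark strip 16 mm high above the board and 18 mm deep whose near face is at x = +107 mm. The board reaches from x = -85 to +125 mm and y = -150 to +150 mm.
- screw_carton: Black-and-orange flat screw carton fixed on the board, 66 mm (its x) by 121 mm (its y) by 35 mm high, origin at the centre of its underside, on the board's top. Its long side runs along the board's x; its centre is 100 mm to one side of the board's origin, left or right by turns, with the spectacle case on the other side.
- glasses_case: Plain dark spectacle case with a rounded top, fixed on the board, 56 mm (its x) by 158 mm (its y) by 42 mm high: longer, narrower and taller than the screw carton. Origin at the centre of its underside; long side along the board's x, 100 mm to the side of the board's origin, opposite the screw carton.
- tape_measure: Loose dark green tape measure standing on its foot at the left of the board, 32 x 79 x 62 mm high, origin under its centre. Not part of the kit: leave it.
- red_screwdriver: Loose screwdriver with a red handle, 202 mm long and 28 mm thick, lying to the right of the board, origin under its middle. Not part of the kit: leave it.
Things that resemble listed ones, but are neither listed nor needed, are in the scene too. What is shaped like the part that bears pipe_cap_center but turquoise is not meant.

How it is judged:
At the end, for the whole second after the job is handed in: Roll flat on the screw carton, 15 mm across and 20 mm along from its middle; cap on the roll within 13 mm; spool on the board within 15 mm each way of midway; small carton within 15 mm each way of its point behind, square within 0.25 rad; all upright within 0.1 rad and at rest (x of strap_roll_center in the frame of screw_carton between -0.015 and 0.015 m and y of strap_roll_center in the frame of screw_carton between -0.02 and 0.02 m and z of strap_roll_center in the frame of screw_carton between 0.0385 and 0.0505 m and horizontal distance between pipe_cap_center and strap_roll_center below 0.013 m and z of pipe_cap_center in the frame of screw_carton between 0.067 and 0.079 m and x of cord_spool_center in the frame of kit_board between -0.015 and 0.015 m and y of cord_spool_center in the frame of kit_board between -0.015 and 0.015 m and z of cord_spool_center in the frame of kit_board between 0.031 and 0.043 m and x of small_carton_center in the frame of kit_board between 0.052 and 0.082 m and y of small_carton_center in the frame of kit_board between -0.015 and 0.015 m and z of small_carton_center in the frame of kit_board between 0.034 and 0.046 m and (angle between the x axis of small_carton and the x axis of kit_board, either way round below 0.25 rad or angle between the x axis of small_carton and the y axis of kit_board, either way round below 0.25 rad) and angle between each of strap_roll_center, pipe_cap_center, cord_spool_center, small_carton_center's own z axis and vertical below 0.1 rad and linear speed of each of strap_roll, pipe_cap, cord_spool, small_carton below 0.01 m/s); the robot touches nothing.
It fails at once if the tape measure is moved more than 20 mm (distance of tape_measure from where it was at the start of the episode above 0.02 m).
It fails at once if the screwdriver is moved more than 20 mm (distance of red_screwdriver from where it was at the start of the episode above 0.02 m).
It also fails if it takes over 104 s, if anything falls off the work surface, if the arm or the gripper's body presses on something with over 40 N, if the wrist force passes 120 N, or if a joint passes its speed limit or range.

## Working session

There is one attempt and no reset: what is moved stays moved. The work goes in short steps, Python scripts to look and compute and a tool call to move; the robot and the scene stay as the last step left them, time stands still between calls to the robot, and variables do not carry over. Pictures are saved under pics/ and viewed, about 12 in all and at most 16, crops included, and the job is handed in when it is done.

Besides the shell and the picture viewer there is one more tool, called after "Emit:" in YAML: its name, and indented under it one key for each argument. send_rows: Moves the arm, as the interface text tells. Its arguments: {"type":"object","properties":{"increments":{"type":"array"},"hand":{"type":"number"},"newtons":{"type":"number"}},"required":["increments"]}

```bash
mkdir -p pics; cat > h.py <<'E'
from bench import *
import numpy as np, cv2
def snap(n,name=None):
    p,d=camera(n)
    if name: cv2.imwrite(f'pics/{name}.png',p[:,:,::-1])
    return p,d
def cloud(n,d):
    i=camera_info(n);K=np.array(i['camera_matrix'],float);D=np.array(i['dist'],float);T=np.array(i['extrinsics'])
    v,u=np.mgrid[0:400,0:640]
    q=cv2.undistortPoints(np.stack([u,v],-1).reshape(-1,1,2).astype(float),K,D).reshape(400,640,2)
    P=np.stack([q[...,0]*d,-q[...,1]*d,-d],-1)
    W=P@T[:3,:3].T+T[:3,3]; W[d==0]=np.nan
    return W
E
python3 - <<'E'
from h import *
for n in('scene','top'):
    p,d=snap(n,n+'0'); np.savez(''+n+'0',p=p,W=cloud(n,d)); print(n,np.array(camera_info(n)['extrinsics']).round(2).tolist())
print(observe())
E
```

```text
scene [[-0.86, 0.36, -0.36, 0.23], [-0.51, -0.6, 0.62, 0.39], [0.01, 0.72, 0.7, 0.69], [0.0, 0.0, 0.0, 1.0]]
top [[0.03, 1.0, -0.08, 0.49], [-1.0, 0.03, 0.0, -0.16], [0.0, 0.08, 1.0, 1.02], [0.0, 0.0, 0.0, 1.0]]
{'time_s': 0.1, 'joint_pos': array([ 1.1563672 ,  0.43516551,  0.02496906,  1.57402272, -0.01156505,
        1.13401243, -0.0750934 ]), 'qvel': array([ 7.25823712e-05, -1.95726426e-03,  2.91696358e-05, -2.00182432e-03,
       -2.27984371e-06,  4.87607266e-04,  4.16105543e-04]), 'joint_torque': array([ 4.98145499e-03, -6.69121671e+01,  9.88948233e-01, -3.15143180e+01,
       -6.04247488e-02,  3.75637191e-02,  2.93638675e-05]), 'tool_pos': array([ 0.19155745, -0.59445654,  0.24800939]), 'tool_rot': array([-3.10210083e+00, -4.87550318e-01,  6.06826444e-04]), 'contact_force': array([-0.11472578,  0.19623662,  0.95307664]), 'moment': array([-0.03061472, -0.00618451, -0.00864471]), 'width': 1.0002809521907061}
```

View pics/top0.png

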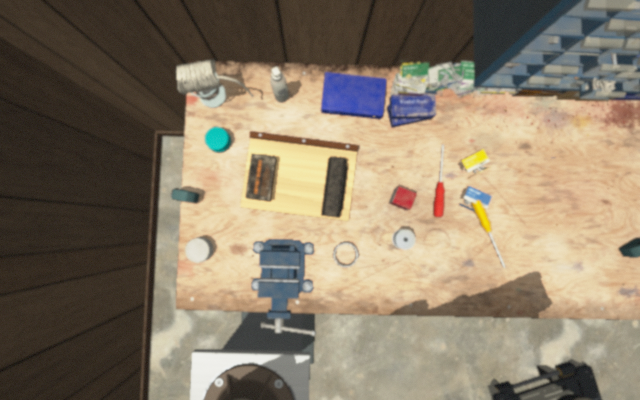

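View pics/scene0.png

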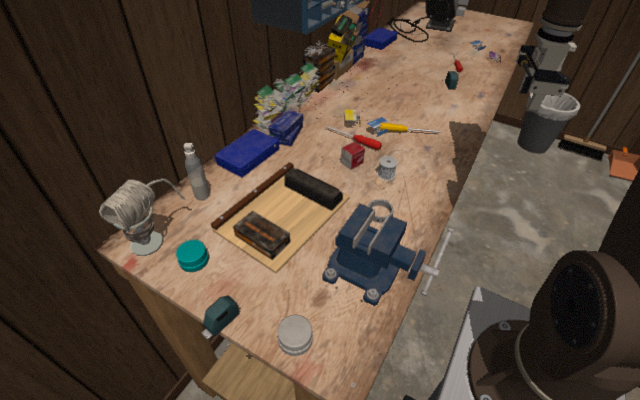

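Candidates: cap white (199,249) vs turquoise (218,139); roll (346,253) vs faint ring (437,240); spool (405,239) vs wire spool at (200,75); red carton (403,197) vs yellow and blue boxes (475,160), (477,196). I'll check these in a close crop, with measurements.

```bash
python3 - <<'E'
from h import *
z=np.load('top0.npz');p=z['p'];W=z['W']
c=p[120:310,170:470];cv2.imwrite('pics/crop1.png',cv2.resize(c,None,fx=2.6,fy=2.6,interpolation=cv2.INTER_CUBIC)[:,:,::-1])
def blob(n,u,v,r,lo,hi):
    w=W[v-r:v+r+1,u-r:u+r+1].reshape(-1,3);w=w[np.isfinite(w[:,2])]
    w=w[(w[:,2]>lo)&(w[:,2]<hi)]
    if len(w)<4: print(n,'few');return
    (cx,cy),s,a=cv2.minAreaRect(w[:,:2].astype(np.float32)*1000)
    print(n,len(w),'mean',w.mean(0).round(4),'rect',round(cx,1),round(cy,1),np.round(s,1),round(a,1),'zp',np.percentile(w[:,2],[5,50,95]).round(4))
blob('bench',385,275,8,-.1,.1)
blob('cap',199,249,22,.028,.06)
blob('turq',218,139,20,.025,.06)
blob('ring',346,253,20,.012,.03)
blob('spool',405,239,17,.04,.07)
blob('carton',403,197,17,.045,.08)
blob('screwc',262,177,30,.038,.07)
blob('case',335,186,34,.035,.07)
blob('boardtop',300,180,15,-.1,.1)
blob('tape',185,195,20,.03,.1)
blob('vise',281,268,45,.03,.3)
blob('vise100',281,268,45,.1,.3)
blob('batten',300,142,70,.021,.034)
E
```

```text
bench 289 mean [ 3.670e-01 -3.585e-01  3.000e-04] rect 367.0 -358.7 [43.8 45.4] 1.4 zp [-0.0025  0.0002  0.0031]
cap 470 mean [0.4238 0.1445 0.038 ] rect 423.5 144.6 [63.3 60.5] 2.4 zp [0.0345 0.0381 0.041 ]
turq 471 mean [0.7236 0.1095 0.0379] rect 723.7 110.0 [62.8 64.5] 0.9 zp [0.034  0.0382 0.0412]
ring 152 mean [ 0.4198 -0.2482  0.0191] rect 420.1 -246.3 [66.1 64.7] 46.4 zp [0.0148 0.0193 0.0223]
spool 313 mean [ 0.4669 -0.4004  0.0483] rect 466.1 -400.4 [49.7 54.1] 1.5 zp [0.0451 0.0482 0.0513]
carton 369 mean [ 0.5759 -0.3948  0.0558] rect 576.1 -395.7 [53.4 46.2] 69.6 zp [0.0523 0.056  0.0589]
screwc 1129 mean [ 0.6206 -0.0146  0.0469] rect 621.3 -14.0 [ 66.7 121.1] 84.1 zp [0.044  0.0469 0.0499]
case 1121 mean [ 0.6    -0.2118  0.0517] rect 601.0 -213.0 [ 51.7 158.3] 84.2 zp [0.0405 0.0532 0.0568]
boardtop 958 mean [ 0.6198 -0.1196  0.0124] rect 619.9 -119.5 [83.6 82.5] 1.6 zp [0.0095 0.0123 0.0154]
tape 276 mean [0.5657 0.1818 0.0556] rect 566.5 186.6 [58.8 31.2] 78.9 zp [0.0406 0.0575 0.0627]
vise 2270 mean [ 0.3715 -0.08    0.1176] rect 361.5 -79.5 [168.5 135.4] 0.1 zp [0.0728 0.1328 0.1365]
vise100 1523 mean [ 0.3784 -0.0795  0.1327] rect 357.1 -79.1 [152.5  96.7] 0.1 zp [0.1195 0.1342 0.1368]
batten 952 mean [ 0.7211 -0.1361  0.028 ] rect 729.4 -129.7 [303.5 394.1] 74.4 zp [0.0231 0.0281 0.0321]
```

View pics/crop1.png

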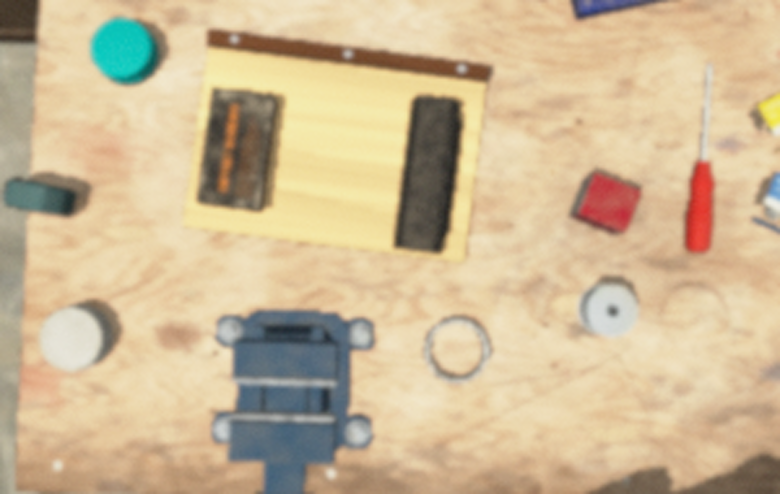

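Crop: white cap (72,338), roll (458,348), spool (610,310) and red carton (607,201) are all clear. The turquoise cap is at (125,50), and the faint ring at (693,300) is only a stain. Measured heights and sizes match the given ones. The screw carton is on the left.

Board yaw is about -5.8° with its origin at (0.611, -0.1135). Order: carton, spool, roll, cap.

```bash
cat > go.py <<'E'
# usage: go.py x y z psi_deg -> tool-frame rows from the present pose to the target
import sys
from h import *
from scipy.spatial.transform import Rotation as R
x,y,z,psi=map(float,sys.argv[1:5])
o=observe();M=R.from_rotvec(o['tool_rot']).as_matrix();p=np.array(o['tool_pos'])
c=np.degrees(np.arctan2(M[1,0],M[0,0]));t=-((psi-c+180)%360-180)
d=np.array([x,y,z])-p
n=int(np.ceil(max(np.linalg.norm(d)/.042,abs(t)/8.5,1)))
rows=[]
for i in range(n):
    rows.append([*(M.T@(d/n)).round(3).tolist(),round(t/n,1)]); M=M@R.from_euler('z',t/n,degrees=True).as_matrix()
print('t',round(o['time_s'],2),'pos',p.round(4),'psi',round(c,1),'tilt',round(np.degrees(np.arccos(-M[2,2])),2),'w',round(o['width'],3),'F',np.round(o['contact_force'],1),'q7',round(o['joint_pos'][6],2));print(n,'d',d.round(4),'turn',round(t,1));print(rows)
E
python3 go.py .576 -.3957 .15 69.6
```

```text
t 0.1 pos [ 0.1916 -0.5945  0.248 ] psi 17.9 tilt 0.08 w 1.0 F [-0.1  0.2  1. ] q7 -0.08
11 d [ 0.3844  0.1988 -0.098 ] turn -51.7
[[0.039, -0.006, 0.009, np.float64(-4.7)], [0.039, -0.003, 0.009, np.float64(-4.7)], [0.039, -0.0, 0.009, np.float64(-4.7)], [0.039, 0.003, 0.009, np.float64(-4.7)], [0.039, 0.006, 0.009, np.float64(-4.7)], [0.038, 0.01, 0.009, np.float64(-4.7)], [0.037, 0.013, 0.009, np.float64(-4.7)], [0.036, 0.016, 0.009, np.float64(-4.7)], [0.035, 0.019, 0.009, np.float64(-4.7)], [0.033, 0.021, 0.009, np.float64(-4.7)], [0.031, 0.024, 0.009, np.float64(-4.7)]]
```

Emit:
send_rows:
  increments:
    - [0.039,-0.006,0.009,-4.7]
    - [0.039,-0.003,0.009,-4.7]
    - [0.039,0,0.009,-4.7]
    - [0.039,0.003,0.009,-4.7]
    - [0.039,0.006,0.009,-4.7]
    - [0.038,0.01,0.009,-4.7]
    - [0.037,0.013,0.009,-4.7]
    - [0.036,0.016,0.009,-4.7]
    - [0.035,0.019,0.009,-4.7]
    - [0.033,0.021,0.009,-4.7]
  hand: 0
  newtons: 20

```text
time_s: 1.1
tool_pos: [0.5427, -0.4112, 0.1506]
tool_rot: [-2.634, -1.703, 0.01]
contact_force: [0.6, -0.0, -0.0]
width: 1.001
```

```bash
python3 go.py .576 -.3957 .15 69.6
```

```text
t 1.1 pos [ 0.5427 -0.4112  0.1506] psi 65.8 tilt 0.46 w 1.001 F [ 0.6 -0.  -0. ] q7 0.02
1 d [ 0.0333  0.0155 -0.0006] turn -3.8
[[0.028, 0.024, 0.0, np.float64(-3.8)]]
```

Emit:
send_rows:
  increments:
    - [0.028,0.024,0,-3.8]
    - [0,0,0,0]
    - [0,0,0.03,0]
    - [0,0,0.03,0]

```text
time_s: 1.5
tool_pos: [0.5852, -0.3872, 0.0893]
tool_rot: [-2.562, -1.81, -0.001]
contact_force: [-1.2, -0.5, -0.2]
width: 0.996
```

```bash
python3 go.py .576 -.3957 .036 69.6
```

```text
t 1.5 pos [ 0.5852 -0.3872  0.0893] psi 70.5 tilt 0.24 w 0.996 F [-1.2 -0.5 -0.2] q7 0.02
2 d [-0.0092 -0.0085 -0.0533] turn 0.9
[[-0.006, -0.003, 0.027, np.float64(0.4)], [-0.006, -0.003, 0.027, np.float64(0.4)]]
```

Emit:
send_rows:
  increments:
    - [-0.011,-0.006,0,0.9]
    - [0,0,0,0]
    - [0,0,0.02,0]
    - [0,0,0.02,0]
    - [0,0,0.012,0]
    - [0,0,0,0]

```text
time_s: 2.1
tool_pos: [0.5718, -0.3999, 0.0382]
tool_rot: [-2.583, -1.78, 0.003]
contact_force: [0.2, 0.0, -0.7]
width: 1.002
```

```bash
python3 go.py .576 -.3957 .036 69.6
```

```text
t 2.1 pos [ 0.5718 -0.3999  0.0382] psi 69.1 tilt 0.26 w 1.002 F [ 0.2  0.  -0.7] q7 0.01
1 d [ 0.0042  0.0042 -0.0022] turn -0.5
[[0.005, 0.002, 0.002, np.float64(-0.5)]]
```

Emit:
send_rows:
  increments:
    - [0.004,0.002,0.002,-0.4]
    - [0,0,0,0]

```text
time_s: 2.3
tool_pos: [0.576, -0.3977, 0.0384]
tool_rot: [-2.579, -1.79, 0.001]
contact_force: [0.6, 0.7, -0.0]
width: 0.998
```

Emit:
send_rows:
  increments:
    - [0,0,0,0]
    - [0,0,0,0]
    - [0,0,0,0]
    - [0,0,0,0]
    - [0,0,0,0]
    - [0,0,0,0]
  hand: 1
  newtons: 15

```text
time_s: 2.9
tool_pos: [0.5775, -0.3981, 0.0412]
tool_rot: [2.579, 1.791, 0.001]
contact_force: [-0.1, 0.1, 0.8]
width: 0.526
```

```bash
python3 go.py .678 -.1203 .16 -5.8
```

```text
t 2.9 pos [ 0.5775 -0.3981  0.0412] psi 69.5 tilt 0.1 w 0.526 F [-0.1  0.1  0.8] q7 0.01
9 d [0.1005 0.2778 0.1188] turn 75.3
[[0.033, -0.0, -0.013, np.float64(8.4)], [0.032, -0.005, -0.013, np.float64(8.4)], [0.031, -0.01, -0.013, np.float64(8.4)], [0.03, -0.014, -0.013, np.float64(8.4)], [0.027, -0.018, -0.013, np.float64(8.4)], [0.024, -0.022, -0.013, np.float64(8.4)], [0.021, -0.025, -0.013, np.float64(8.4)], [0.017, -0.028, -0.013, np.float64(8.4)], [0.013, -0.03, -0.013, np.float64(8.4)]]
```

Emit:
send_rows:
  increments:
    - [0,0,-0.03,0]
    - [0,0,-0.04,0]
    - [0,0,-0.04,0]
    - [0.033,0,0,8.4]
    - [0.032,-0.005,0,8.4]
    - [0.031,-0.01,0,8.4]
    - [0.03,-0.014,0,8.4]
    - [0.027,-0.018,0,8.4]
    - [0.024,-0.022,0,8.4]
    - [0.021,-0.025,0,8.4]

```text
time_s: 3.9
tool_pos: [0.6555, -0.1851, 0.1527]
tool_rot: [3.13, 0.254, -0.006]
contact_force: [0.3, 0.2, -1.3]
width: 0.502
```

```bash
python3 go.py .678 -.1203 .12 -5.8
```

```text
t 3.9 pos [ 0.6555 -0.1851  0.1527] psi 9.3 tilt 0.24 w 0.502 F [ 0.3  0.2 -1.3] q7 -1.21
2 d [ 0.0225  0.0648 -0.0327] turn 15.1
[[0.016, -0.03, 0.016, np.float64(7.5)], [0.012, -0.032, 0.016, np.float64(7.5)]]
```

Emit:
send_rows:
  increments:
    - [0.015,-0.025,0.01,7.5]
    - [0.011,-0.025,0.01,7.5]
    - [0,0,0,0]
    - [0,0,0,0]

```text
time_s: 4.3
tool_pos: [0.6789, -0.1215, 0.1312]
tool_rot: [-3.135, 0.166, 0.007]
contact_force: [-1.4, -1.5, -0.9]
width: 0.498
```

```bash
python3 go.py .678 -.1203 .08 -5.8
```

```text
t 4.3 pos [ 0.6789 -0.1215  0.1312] psi -6.1 tilt 0.27 w 0.498 F [-1.4 -1.5 -0.9] q7 -1.53
2 d [-0.0009  0.0012 -0.0512] turn -0.3
[[-0.0, -0.001, 0.026, np.float64(-0.1)], [-0.0, -0.001, 0.026, np.float64(-0.1)]]
```

Emit:
send_rows:
  increments:
    - [0,0,0.025,0]
    - [0,0,0.022,0]
    - [0,0,0.01,0]
    - [0,0,0,0]
    - [0,0,0,0]

```text
time_s: 4.8
tool_pos: [0.6786, -0.1256, 0.0745]
tool_rot: [-3.137, 0.164, 0.004]
contact_force: [-0.0, -0.4, -1.3]
width: 0.498
```

```bash
python3 go.py .678 -.1203 .054 -5.8
```

```text
t 4.8 pos [ 0.6786 -0.1256  0.0745] psi -6.0 tilt 0.14 w 0.498 F [-0.  -0.4 -1.3] q7 -1.52
1 d [-0.0006  0.0053 -0.0205] turn -0.2
[[-0.001, -0.005, 0.02, np.float64(-0.2)]]
```

Emit:
send_rows:
  increments:
    - [0,-0.005,0.01,0]
    - [0,0,0.006,0]
    - [0,0,0.003,0]
    - [0,0,0.002,0]
    - [0,0,0,0]

```text
time_s: 5.3
tool_pos: [0.6808, -0.1208, 0.0556]
tool_rot: [-3.137, 0.164, -0.003]
contact_force: [0.2, 0.9, -1.2]
width: 0.5
```

```bash
python3 go.py .678 -.1203 .054 -5.8
```

```text
t 5.3 pos [ 0.6808 -0.1208  0.0556] psi -6.0 tilt 0.13 w 0.5 F [ 0.2  0.9 -1.2] q7 -1.53
1 d [-0.0028  0.0005 -0.0016] turn -0.2
[[-0.003, -0.0, 0.002, np.float64(-0.2)]]
```

Emit:
send_rows:
  increments:
    - [-0.002,0,0.002,0]
    - [0,0,0.002,0]
    - [0,0,0.001,0]

```text
time_s: 5.6
tool_pos: [0.681, -0.1208, 0.0551]
tool_rot: [-3.137, 0.164, -0.012]
contact_force: [-0.6, -0.3, 0.1]
width: 0.496
```

Emit:
send_rows:
  increments:
    - [0,0,0,0]
    - [0,0,0,0]
    - [0,0,0,0]
    - [0,0,-0.03,0]
    - [0,0,-0.04,0]
    - [0,0,-0.04,0]
  hand: 0.22

```text
time_s: 6.2
tool_pos: [0.6763, -0.1201, 0.1607]
tool_rot: [-3.136, 0.163, 0.007]
contact_force: [1.3, 0.5, 0.5]
width: 0.777
```

```bash
python3 go.py .466 -.400 .16 -5.8
```

```text
t 6.2 pos [ 0.6763 -0.1201  0.1607] psi -6.0 tilt 0.25 w 0.777 F [1.3 0.5 0.5] q7 -1.53
9 d [-0.2103 -0.2799 -0.0007] turn -0.2
[[-0.02, 0.033, 0.0, np.float64(-0.0)], [-0.02, 0.033, 0.0, np.float64(-0.0)], [-0.02, 0.033, 0.0, np.float64(-0.0)], [-0.02, 0.033, 0.0, np.float64(-0.0)], [-0.02, 0.033, 0.0, np.float64(-0.0)], [-0.02, 0.033, 0.0, np.float64(-0.0)], [-0.02, 0.033, 0.0, np.float64(-0.0)], [-0.02, 0.033, 0.0, np.float64(-0.0)], [-0.02, 0.033, 0.0, np.float64(-0.0)]]
```

Emit:
send_rows:
  increments:
    - [-0.02,0.033,0,0]
    - [-0.02,0.033,0,0]
    - [-0.02,0.033,0,0]
    - [-0.02,0.033,0,0]
    - [-0.02,0.033,0,0]
    - [-0.02,0.033,0,0]
    - [-0.02,0.033,0,0]
    - [-0.018,0.03,0,0]
    - [0,0,0,0]
    - [0,0,0,0]
  hand: 0

```text
time_s: 7.2
tool_pos: [0.4906, -0.3723, 0.1658]
tool_rot: [3.137, -0.159, 0.016]
contact_force: [0.0, 1.3, -0.9]
width: 1.001
```

```bash
python3 - <<'E'
from h import *
p,d=snap('top','top1');W=cloud('top',d);np.savez('top1',p=p,W=W)
def blob(n,u,v,r,lo,hi):
    w=W[v-r:v+r+1,u-r:u+r+1].reshape(-1,3);w=w[(w[:,2]>lo)&(w[:,2]<hi)]
    print(n,len(w),[np.round(k,1) for k in cv2.minAreaRect(w[:,:2].astype(np.float32)*1000)])
blob('carton',297,152,25,.058,.085)
E
python3 go.py .466 -.400 .10 -5.8
```

```text
carton 361 [array([ 680.9, -119.7]), array([45.9, 53.1]), np.float64(83.5)]
t 7.25 pos [ 0.4902 -0.3728  0.1658] psi -5.8 tilt 0.54 w 1.0 F [-0.3 -0.5 -0.5] q7 -1.05
2 d [-0.0242 -0.0272 -0.0658] turn -0.0
[[-0.011, 0.015, 0.033, np.float64(-0.0)], [-0.011, 0.015, 0.033, np.float64(-0.0)]]
```

Emit:
send_rows:
  increments:
    - [-0.012,0.015,0.02,0]
    - [-0.012,0.015,0.02,0]
    - [0,0,0.015,0]
    - [0,0,0,0]
    - [0,0,0,0]

```text
time_s: 7.75
tool_pos: [0.4689, -0.3962, 0.1096]
tool_rot: [-3.138, 0.145, -0.02]
contact_force: [0.6, -0.2, 0.3]
width: 1.005
```

```bash
python3 go.py .466 -.400 .029 -5.8
```

```text
t 7.75 pos [ 0.4689 -0.3962  0.1096] psi -5.3 tilt 0.74 w 1.005 F [ 0.6 -0.2  0.3] q7 -0.98
2 d [-0.0029 -0.0038 -0.0806] turn 0.5
[[-0.002, 0.002, 0.04, np.float64(0.2)], [-0.002, 0.002, 0.04, np.float64(0.2)]]
```

Emit:
send_rows:
  increments:
    - [-0.003,0.003,0.02,0.5]
    - [0,0,0.02,0]
    - [0,0,0.02,0]
    - [0,0,0.012,0]
    - [0,0,0,0]
    - [0,0,0,0]

```text
time_s: 8.35
tool_pos: [0.4749, -0.3967, 0.0413]
tool_rot: [3.135, -0.146, 0.035]
contact_force: [-0.4, -0.2, -0.1]
width: 1.001
```

```bash
python3 go.py .466 -.400 .029 -5.8
```

```text
t 8.35 pos [ 0.4749 -0.3967  0.0413] psi -5.3 tilt 1.28 w 1.001 F [-0.4 -0.2 -0.1] q7 -0.97
1 d [-0.0089 -0.0033 -0.0123] turn 0.5
[[-0.009, 0.004, 0.012, np.float64(0.5)]]
```

Emit:
send_rows:
  increments:
    - [-0.009,0.004,0.008,0.5]
    - [0,0,0.004,0]
    - [0,0,0,0]
    - [0,0,0,0]

```text
time_s: 8.75
tool_pos: [0.4661, -0.4012, 0.0307]
tool_rot: [3.132, -0.161, 0.04]
contact_force: [0.4, 0.9, 0.2]
width: 0.999
```

```bash
python3 go.py .466 -.400 .029 -5.8
```

```text
t 8.75 pos [ 0.4661 -0.4012  0.0307] psi -5.9 tilt 1.47 w 0.999 F [0.4 0.9 0.2] q7 -0.97
1 d [-0.0001  0.0012 -0.0017] turn -0.1
[[-0.0, -0.001, 0.002, np.float64(-0.1)]]
```

Emit:
send_rows:
  increments:
    - [0,0,0,0]
    - [0,0,0,0]
    - [0,0,0,0]
    - [0,0,0,0]
    - [0,0,0,0]
    - [0,0,0,0]
  hand: 1
  newtons: 15

```text
time_s: 9.35
tool_pos: [0.4667, -0.4014, 0.0315]
tool_rot: [3.132, -0.161, 0.041]
contact_force: [0.7, -0.3, -0.4]
width: 0.526
```

Emit:
send_rows:
  increments:
    - [0,0,-0.02,0]
    - [0,0,-0.03,0]
    - [0,0,-0.03,0]
    - [0,0,-0.03,0]
    - [0,0,0,0]
    - [0,0,0,0]

```text
time_s: 9.95
tool_pos: [0.4626, -0.3994, 0.1435]
tool_rot: [3.135, -0.16, 0.036]
contact_force: [-0.3, 0.8, -1.1]
width: 0.524
```

```bash
python3 go.py .611 -.1135 .14 -5.8
```

```text
t 9.95 pos [ 0.4626 -0.3994  0.1435] psi -5.9 tilt 1.31 w 0.524 F [-0.3  0.8 -1.1] q7 -0.98
8 d [ 0.1484  0.2859 -0.0035] turn -0.1
[[0.015, -0.037, 0.001, np.float64(-0.0)], [0.015, -0.037, 0.001, np.float64(-0.0)], [0.015, -0.037, 0.001, np.float64(-0.0)], [0.015, -0.037, 0.001, np.float64(-0.0)], [0.015, -0.037, 0.001, np.float64(-0.0)], [0.015, -0.037, 0.001, np.float64(-0.0)], [0.015, -0.037, 0.001, np.float64(-0.0)], [0.015, -0.037, 0.001, np.float64(-0.0)]]
```

Emit:
send_rows:
  increments:
    - [0.015,-0.03,0,0]
    - [0.015,-0.036,0,0]
    - [0.015,-0.036,0,0]
    - [0.015,-0.036,0,0]
    - [0.015,-0.036,0,0]
    - [0.015,-0.036,0,0]
    - [0.015,-0.03,0,0]
    - [0.008,-0.012,0,0]
    - [0,0,0,0]
    - [0,0,0,0]

```text
time_s: 10.95
tool_pos: [0.5992, -0.1529, 0.1326]
tool_rot: [3.136, -0.168, 0.009]
contact_force: [0.0, -1.0, -1.3]
width: 0.521
```

```bash
python3 go.py .611 -.1135 .08 -5.8
```

```text
t 10.95 pos [ 0.5992 -0.1529  0.1326] psi -6.1 tilt 0.33 w 0.521 F [ 0.  -1.  -1.3] q7 -1.47
2 d [ 0.0118  0.0394 -0.0526] turn -0.3
[[0.004, -0.02, 0.026, np.float64(-0.2)], [0.004, -0.02, 0.026, np.float64(-0.2)]]
```

Emit:
send_rows:
  increments:
    - [0.004,-0.02,0.005,0]
    - [0.004,-0.018,0.01,0]
    - [0,0,0.01,0]
    - [0,0,0,0]
    - [0,0,0,0]

```text
time_s: 11.45
tool_pos: [0.6076, -0.1243, 0.1045]
tool_rot: [3.131, -0.184, 0.003]
contact_force: [0.7, -0.1, -0.7]
width: 0.523
```

```bash
python3 go.py .611 -.1135 .046 -5.8
```

```text
t 11.45 pos [ 0.6076 -0.1243  0.1045] psi -6.7 tilt 0.34 w 0.523 F [ 0.7 -0.1 -0.7] q7 -1.53
2 d [ 0.0034  0.0108 -0.0585] turn -0.9
[[0.001, -0.006, 0.029, np.float64(-0.5)], [0.001, -0.006, 0.029, np.float64(-0.5)]]
```

Emit:
send_rows:
  increments:
    - [0.002,-0.01,0.008,-0.9]
    - [0,0,0.015,0]
    - [0,0,0.015,0]
    - [0,0,0.008,0]
    - [0,0,0,0]
    - [0,0,0,0]

```text
time_s: 12.05
tool_pos: [0.6104, -0.1168, 0.0544]
tool_rot: [3.131, -0.161, 0.002]
contact_force: [0.3, 0.3, -1.0]
width: 0.516
```

```bash
python3 go.py .611 -.1135 .045 -5.8
```

```text
t 12.05 pos [ 0.6104 -0.1168  0.0544] psi -5.9 tilt 0.41 w 0.516 F [ 0.3  0.3 -1. ] q7 -1.53
1 d [ 0.0006  0.0033 -0.0094] turn -0.1
[[0.0, -0.003, 0.009, np.float64(-0.1)]]
```

Emit:
send_rows:
  increments:
    - [0,-0.003,0.004,0]
    - [0,0,0.003,0]
    - [0,0,0.002,0]
    - [0,0,0.002,0]
    - [0,0,0,0]

```text
time_s: 12.55
tool_pos: [0.6119, -0.1138, 0.0441]
tool_rot: [3.13, -0.161, 0.007]
contact_force: [0.5, 0.3, -1.1]
width: 0.519
```

```bash
python3 go.py .611 -.1135 .045 -5.8
```

```text
t 12.55 pos [ 0.6119 -0.1138  0.0441] psi -5.9 tilt 0.48 w 0.519 F [ 0.5  0.3 -1.1] q7 -1.53
1 d [-0.0009  0.0003  0.0009] turn -0.1
[[-0.001, -0.0, -0.001, np.float64(-0.1)]]
```

Emit:
send_rows:
  increments:
    - [0,0,0.002,0]
    - [0,0,0.002,0]
    - [0,0,0,0]

```text
time_s: 12.85
tool_pos: [0.6123, -0.114, 0.0431]
tool_rot: [3.131, -0.162, 0.009]
contact_force: [1.1, 0.6, -0.9]
width: 0.524
```

Emit:
send_rows:
  increments:
    - [0,0,0,0]
    - [0,0,0,0]
    - [0,0,0,0]
    - [0,0,0,0]
    - [0,0,-0.02,0]
    - [0,0,-0.03,0]
    - [0,0,-0.04,0]
    - [0,0,-0.03,0]
    - [0,0,0,0]
  hand: 0.22

```text
time_s: 13.75
tool_pos: [0.6108, -0.1132, 0.1654]
tool_rot: [3.131, -0.162, 0.004]
contact_force: [0.7, 0.3, -0.3]
width: 0.781
```

```bash
python3 go.py .42 -.2465 .16 -5.8
```

```text
t 13.75 pos [ 0.6108 -0.1132  0.1654] psi -5.9 tilt 0.42 w 0.781 F [ 0.7  0.3 -0.3] q7 -1.54
6 d [-0.1908 -0.1333 -0.0054] turn -0.1
[[-0.029, 0.025, 0.001, np.float64(-0.0)], [-0.029, 0.025, 0.001, np.float64(-0.0)], [-0.029, 0.025, 0.001, np.float64(-0.0)], [-0.029, 0.025, 0.001, np.float64(-0.0)], [-0.029, 0.025, 0.001, np.float64(-0.0)], [-0.029, 0.025, 0.001, np.float64(-0.0)]]
```

Emit:
send_rows:
  increments:
    - [0,0,-0.015,-8.5]
    - [0,0,-0.01,-8.5]
    - [0,0,0,-8.5]
    - [0,0,0,-8.5]
    - [0,0,0,-8.5]
    - [0,0,0,-8.5]
    - [0,0,0,-8.5]
    - [0,0,0,-8.5]
    - [0,0,0,-8.5]
    - [0,0,0,-8.5]
  hand: 0

```text
time_s: 14.75
tool_pos: [0.6087, -0.1123, 0.1858]
tool_rot: [2.4, 2.023, -0.01]
contact_force: [-0.6, -0.9, 0.6]
width: 1.001
```

```bash
python3 go.py .42 -.2465 .15 90
```

```text
t 14.75 pos [ 0.6087 -0.1123  0.1858] psi 80.2 tilt 0.4 w 1.001 F [-0.6 -0.9  0.6] q7 -0.22
6 d [-0.1887 -0.1342 -0.0358] turn -9.8
[[-0.027, -0.027, 0.006, np.float64(-1.6)], [-0.027, -0.028, 0.006, np.float64(-1.6)], [-0.026, -0.029, 0.006, np.float64(-1.6)], [-0.025, -0.029, 0.006, np.float64(-1.6)], [-0.024, -0.03, 0.006, np.float64(-1.6)], [-0.023, -0.031, 0.006, np.float64(-1.6)]]
```

Emit:
send_rows:
  increments:
    - [-0.027,-0.027,0,-1.6]
    - [-0.027,-0.028,0,-1.6]
    - [-0.026,-0.029,0,-1.6]
    - [-0.025,-0.029,0,-1.6]
    - [-0.024,-0.03,0.006,-1.6]
    - [-0.015,-0.02,0.006,-1.6]
    - [0,0,0,0]
    - [0,0,0,0]

```text
time_s: 15.55
tool_pos: [0.4235, -0.2426, 0.1684]
tool_rot: [-2.206, -2.229, 0.011]
contact_force: [0.3, 0.4, 0.3]
width: 1.003
```

```bash
python3 go.py .42 -.2465 .06 90
```

```text
t 15.55 pos [ 0.4235 -0.2426  0.1684] psi 90.6 tilt 0.5 w 1.003 F [0.3 0.4 0.3] q7 0.28
3 d [-0.0035 -0.0039 -0.1084] turn 0.6
[[-0.001, -0.001, 0.036, np.float64(0.2)], [-0.001, -0.001, 0.036, np.float64(0.2)], [-0.001, -0.001, 0.036, np.float64(0.2)]]
```

Emit:
send_rows:
  increments:
    - [-0.004,-0.004,0.02,0]
    - [0,0,0.035,0]
    - [0,0,0.03,0]
    - [0,0,0.015,0]
    - [0,0,0,0]
    - [0,0,0,0]

```text
time_s: 16.15
tool_pos: [0.426, -0.2431, 0.0658]
tool_rot: [-2.203, -2.238, 0.003]
contact_force: [0.0, -1.4, 0.5]
width: 0.999
```

```bash
python3 go.py .42 -.2465 .025 90
```

```text
t 16.15 pos [ 0.426  -0.2431  0.0658] psi 90.9 tilt 0.13 w 0.999 F [ 0.  -1.4  0.5] q7 0.21
1 d [-0.006  -0.0034 -0.0408] turn 0.9
[[-0.003, -0.006, 0.041, np.float64(0.9)]]
```

Emit:
send_rows:
  increments:
    - [-0.003,-0.006,0.008,0.9]
    - [0,0,0.012,0]
    - [0,0,0.01,0]
    - [0,0,0.004,0]
    - [0,0,0,0]
    - [0,0,0,0]

```text
time_s: 16.75
tool_pos: [0.4218, -0.2467, 0.0312]
tool_rot: [2.221, 2.218, -0.0]
contact_force: [0.4, -0.9, -0.3]
width: 0.998
```

```bash
python3 go.py .42 -.2465 .0255 90
```

```text
t 16.75 pos [ 0.4218 -0.2467  0.0312] psi 89.9 tilt 0.14 w 0.998 F [ 0.4 -0.9 -0.3] q7 0.18
1 d [-0.0018  0.0002 -0.0057] turn -0.1
[[0.0, -0.002, 0.006, np.float64(-0.1)]]
```

Emit:
send_rows:
  increments:
    - [0,-0.002,0.003,0]
    - [0,0,0.003,0]
    - [0,0,0.001,0]
    - [0,0,0,0]

```text
time_s: 17.15
tool_pos: [0.42, -0.2469, 0.0242]
tool_rot: [2.22, 2.218, 0.001]
contact_force: [-0.6, -0.7, 0.0]
width: 0.997
```

Emit:
send_rows:
  increments:
    - [0,0,0,0]
    - [0,0,0,0]
    - [0,0,0,0]
    - [0,0,0,0]
    - [0,0,0,0]
  hand: 1
  newtons: 12

```text
time_s: 17.65
tool_pos: [0.4203, -0.247, 0.0245]
tool_rot: [2.22, 2.217, 0.001]
contact_force: [0.3, -0.7, -0.9]
width: 0.729
```

Emit:
send_rows:
  increments:
    - [0,0,-0.02,0]
    - [0,0,-0.03,0]
    - [0,0,-0.03,0]
    - [0,0,-0.04,0]
    - [0,0,-0.015,0]
    - [0,0,0,0]

```text
time_s: 18.25
tool_pos: [0.4178, -0.2455, 0.1625]
tool_rot: [-2.221, -2.22, 0.002]
contact_force: [0.4, -0.7, -1.8]
width: 0.734
```

```bash
python3 go.py .621 -.014 .165 84.2
```

```text
t 18.25 pos [ 0.4178 -0.2455  0.1625] psi 90.0 tilt 0.12 w 0.734 F [ 0.4 -0.7 -1.8] q7 0.28
8 d [0.2032 0.2315 0.0025] turn 5.8
[[0.029, 0.025, -0.0, np.float64(0.7)], [0.029, 0.025, -0.0, np.float64(0.7)], [0.03, 0.025, -0.0, np.float64(0.7)], [0.03, 0.024, -0.0, np.float64(0.7)], [0.03, 0.024, -0.0, np.float64(0.7)], [0.03, 0.024, -0.0, np.float64(0.7)], [0.031, 0.023, -0.0, np.float64(0.7)], [0.031, 0.023, -0.0, np.float64(0.7)]]
```

Emit:
send_rows:
  increments:
    - [0.025,0.025,0,0.7]
    - [0.029,0.025,0,0.7]
    - [0.03,0.025,0,0.7]
    - [0.03,0.024,0,0.7]
    - [0.03,0.024,0,0.7]
    - [0.03,0.024,0,0.7]
    - [0.031,0.023,0,0.7]
    - [0.015,0.015,0,0.7]
    - [0,0,0,0]
    - [0,0,0,0]

```text
time_s: 19.25
tool_pos: [0.6122, -0.027, 0.1454]
tool_rot: [-2.327, -2.089, 0.023]
contact_force: [-0.4, -0.8, -1.8]
width: 0.731
```

```bash
python3 go.py .621 -.014 .10 84.2
```

```text
t 19.25 pos [ 0.6122 -0.027   0.1454] psi 83.8 tilt 1.17 w 0.731 F [-0.4 -0.8 -1.8] q7 -0.32
2 d [ 0.0088  0.013  -0.0454] turn -0.4
[[0.007, 0.004, 0.023, np.float64(-0.2)], [0.007, 0.004, 0.023, np.float64(-0.2)]]
```

Emit:
send_rows:
  increments:
    - [0.007,0.004,0.01,0]
    - [0.006,0.004,0.015,0]
    - [0,0,0.012,0]
    - [0,0,0,0]
    - [0,0,0,0]

```text
time_s: 19.75
tool_pos: [0.6179, -0.0177, 0.1017]
tool_rot: [-2.329, -2.083, 0.032]
contact_force: [0.7, -0.2, -0.9]
width: 0.729
```

```bash
python3 go.py .621 -.014 .074 84.2
```

```text
t 19.75 pos [ 0.6179 -0.0177  0.1017] psi 83.6 tilt 1.51 w 0.729 F [ 0.7 -0.2 -0.9] q7 -0.36
1 d [ 0.0031  0.0037 -0.0277] turn -0.6
[[0.004, 0.003, 0.028, np.float64(-0.6)]]
```

Emit:
send_rows:
  increments:
    - [0.004,0.003,0.01,-0.6]
    - [0,0,0.01,0]
    - [0,0,0.005,0]
    - [0,0,0.002,0]
    - [0,0,0,0]

```text
time_s: 20.25
tool_pos: [0.621, -0.0148, 0.0728]
tool_rot: [-2.319, -2.096, 0.031]
contact_force: [-0.3, -0.8, -1.6]
width: 0.732
```

```bash
python3 go.py .621 -.014 .072 84.2
```

```text
t 20.25 pos [ 0.621  -0.0148  0.0728] psi 84.2 tilt 1.45 w 0.732 F [-0.3 -0.8 -1.6] q7 -0.36
1 d [ 0.      0.0008 -0.0008] turn 0.0
[[0.001, -0.0, 0.001, np.float64(0.0)]]
```

Emit:
send_rows:
  increments:
    - [0,0,0.002,0]
    - [0,0,0.002,0]
    - [0,0,0,0]

```text
time_s: 20.55
tool_pos: [0.6212, -0.0147, 0.0708]
tool_rot: [-2.32, -2.096, 0.03]
contact_force: [-0.3, -0.8, -1.6]
width: 0.732
```

Emit:
send_rows:
  increments:
    - [0,0,0,0]
    - [0,0,0,0]
    - [0,0,0,0]
    - [0,0,0,0]
    - [0,0,-0.02,0]
    - [0,0,-0.03,0]
    - [0,0,-0.04,0]
    - [0,0,-0.03,0]
    - [0,0,-0.02,0]
    - [0,0,0,0]
  hand: 0

```text
time_s: 21.55
tool_pos: [0.6249, -0.0143, 0.2161]
tool_rot: [-2.32, -2.097, 0.029]
contact_force: [0.4, 0.0, -0.9]
width: 1.001
```

```bash
python3 go.py .4235 .1446 .20 84.2
```

```text
t 21.55 pos [ 0.6249 -0.0143  0.2161] psi 84.2 tilt 1.35 w 1.001 F [ 0.4  0.  -0.9] q7 -0.31
7 d [-0.2014  0.1589 -0.0161] turn 0.0
[[0.02, -0.031, 0.003, np.float64(0.0)], [0.02, -0.031, 0.003, np.float64(0.0)], [0.02, -0.031, 0.003, np.float64(0.0)], [0.02, -0.031, 0.003, np.float64(0.0)], [0.02, -0.031, 0.003, np.float64(0.0)], [0.02, -0.031, 0.003, np.float64(0.0)], [0.02, -0.031, 0.003, np.float64(0.0)]]
```

Emit:
send_rows:
  increments:
    - [0.02,-0.025,0,0]
    - [0.02,-0.031,0,0]
    - [0.02,-0.031,0,0]
    - [0.02,-0.031,0,0]
    - [0.02,-0.031,0,0]
    - [0.02,-0.031,0,0]
    - [0.015,-0.025,0,0]
    - [0,0,0,0]
    - [0,0,0,0]

```text
time_s: 22.45
tool_pos: [0.4257, 0.1437, 0.2143]
tool_rot: [-2.321, -2.094, 0.036]
contact_force: [-0.1, -1.2, 0.3]
width: 1.002
```

```bash
python3 - <<'E'
from h import *
p,d=snap('top','top2');W=cloud('top',d);np.savez('top2',p=p,W=W)
cv2.imwrite('pics/crop2.png',cv2.resize(p[110:290,160:420],None,fx=3,fy=3,interpolation=cv2.INTER_CUBIC)[:,:,::-1])
w=W[177-30:177+30,262-30:262+30].reshape(-1,3);w=w[(w[:,2]>.058)&(w[:,2]<.08)]
print('ring',len(w),cv2.minEnclosingCircle(w[:,:2].astype(np.float32)*1000),np.median(w[:,2]))
w=W[150:215,288:318].reshape(-1,3);w=w[(w[:,2]>.055)&(w[:,2]<.075)&(w[:,0]<.645)]
print('spool',len(w),cv2.minEnclosingCircle(w[:,:2].astype(np.float32)*1000),np.median(w[:,2]))
E
python3 go.py .4235 .1446 .10 84.2
```

```text
ring 244 ((634.6187133789062, -45.10459899902344), 66.90592956542969) 0.0651866300762855
spool 297 ((612.04150390625, -112.78592681884766), 26.507816314697266) 0.06028684217156022
t 22.5 pos [0.4257 0.1438 0.2142] psi 84.1 tilt 1.6 w 0.998 F [-0.4  0.5 -1. ] q7 -0.66
3 d [-0.0022  0.0008 -0.1142] turn -0.1
[[0.0, 0.0, 0.038, np.float64(-0.0)], [0.0, 0.0, 0.038, np.float64(-0.0)], [0.0, 0.0, 0.038, np.float64(-0.0)]]
```

View pics/crop2.png

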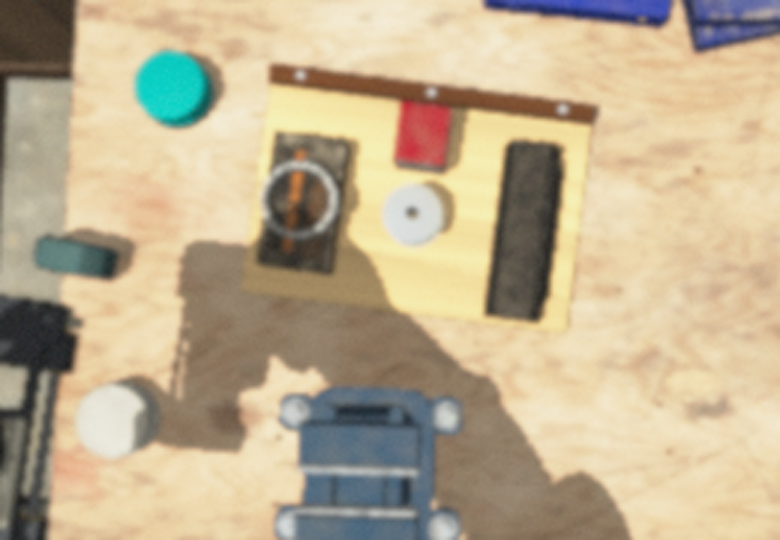

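Crop: the carton (425,133), spool (413,214) and roll (299,200) are all on the board as meant. Next I'll fit the ring without the spool pixels while lowering to the cap.

```bash
python3 - <<'E'
from h import *
W=np.load('top2.npz')['W'].reshape(-1,3)
w=W[(W[:,2]>.06)&(W[:,2]<.075)&(abs(W[:,0]-.621)<.05)&(abs(W[:,1]+.014)<.05)]
print(len(w),cv2.minEnclosingCircle(w[:,:2].astype(np.float32)*1000),w.mean(0).round(4),np.median(w[:,2]))
E
```

```text
171 ((620.0147705078125, -16.058561325073242), 35.334285736083984) [ 0.6209 -0.0141  0.0658] 0.06597413041930111
```

Emit:
send_rows:
  increments:
    - [0,0.002,0.03,0]
    - [0,0,0.035,0]
    - [0,0,0.035,0]
    - [0,0,0.02,0]
    - [0,0,0,0]
    - [0,0,0,0]

```text
time_s: 23.1
tool_pos: [0.4311, 0.139, 0.0897]
tool_rot: [-2.333, -2.083, 0.032]
contact_force: [0.1, -0.5, 0.6]
width: 0.997
```

```bash
python3 go.py .4235 .1446 .035 84.2
```

```text
t 23.1 pos [0.4311 0.139  0.0897] psi 83.5 tilt 1.41 w 0.997 F [ 0.1 -0.5  0.6] q7 -0.78
2 d [-0.0076  0.0056 -0.0547] turn -0.7
[[0.003, -0.003, 0.027, np.float64(-0.3)], [0.003, -0.003, 0.027, np.float64(-0.3)]]
```

Emit:
send_rows:
  increments:
    - [0.005,-0.008,0.008,-0.7]
    - [0,0,0,0]
    - [0,0,0.018,0]
    - [0,0,0.015,0]
    - [0,0,0.008,0]
    - [0,0,0,0]

```text
time_s: 23.7
tool_pos: [0.4262, 0.1467, 0.0438]
tool_rot: [-2.322, -2.101, 0.018]
contact_force: [-0.4, -0.9, 1.5]
width: 1.002
```

```bash
python3 go.py .4235 .1446 .035 84.2
```

```text
t 23.7 pos [0.4262 0.1467 0.0438] psi 84.3 tilt 0.86 w 1.002 F [-0.4 -0.9  1.5] q7 -0.85
1 d [-0.0027 -0.0021 -0.0088] turn 0.1
[[-0.002, -0.002, 0.009, np.float64(0.1)]]
```

Emit:
send_rows:
  increments:
    - [-0.002,0.002,0.005,0]
    - [0,0,0.003,0]
    - [0,0,0,0]

```text
time_s: 24.0
tool_pos: [0.4291, 0.1447, 0.0367]
tool_rot: [-2.323, -2.101, 0.014]
contact_force: [-0.1, -0.3, -0.7]
width: 0.998
```

```bash
python3 go.py .4235 .1446 .035 84.2
```

```text
t 24.0 pos [0.4291 0.1447 0.0367] psi 84.3 tilt 0.71 w 0.998 F [-0.1 -0.3 -0.7] q7 -0.85
1 d [-0.0056 -0.0001 -0.0017] turn 0.1
[[-0.001, -0.006, 0.002, np.float64(0.1)]]
```

Emit:
send_rows:
  increments:
    - [-0.001,-0.006,0.001,0]
    - [0,0,0,0]
    - [0,0,0,0]

```text
time_s: 24.3
tool_pos: [0.4227, 0.1443, 0.0362]
tool_rot: [-2.324, -2.101, 0.013]
contact_force: [0.1, 0.6, 0.3]
width: 1.001
```

Emit:
send_rows:
  increments:
    - [0,0,0,0]
    - [0,0,0,0]
    - [0,0,0,0]
    - [0,0,0,0]
    - [0,0,0,0]
  hand: 1
  newtons: 15

```text
time_s: 24.8
tool_pos: [0.4229, 0.1445, 0.0365]
tool_rot: [-2.324, -2.102, 0.012]
contact_force: [-0.6, -1.0, -0.1]
width: 0.704
```

Emit:
send_rows:
  increments:
    - [0,0,-0.02,0]
    - [0,0,-0.03,0]
    - [0,0,-0.04,0]
    - [0,0,-0.04,0]
    - [0,0,-0.025,0]
    - [0,0,0,0]

```text
time_s: 25.4
tool_pos: [0.4232, 0.1441, 0.196]
tool_rot: [-2.321, -2.101, 0.019]
contact_force: [0.1, 0.6, -0.9]
width: 0.703
```

```bash
python3 go.py .6205 -.015 .18 84.2
```

```text
t 25.4 pos [0.4232 0.1441 0.196 ] psi 84.3 tilt 0.94 w 0.703 F [ 0.1  0.6 -0.9] q7 -0.68
7 d [ 0.1973 -0.1591 -0.016 ] turn 0.1
[[-0.02, 0.03, 0.002, np.float64(0.0)], [-0.02, 0.03, 0.002, np.float64(0.0)], [-0.02, 0.03, 0.002, np.float64(0.0)], [-0.02, 0.03, 0.002, np.float64(0.0)], [-0.02, 0.03, 0.002, np.float64(0.0)], [-0.02, 0.03, 0.002, np.float64(0.0)], [-0.02, 0.03, 0.002, np.float64(0.0)]]
```

Emit:
send_rows:
  increments:
    - [-0.02,0.025,0,0]
    - [-0.02,0.03,0,0]
    - [-0.02,0.03,0,0]
    - [-0.02,0.03,0,0]
    - [-0.02,0.03,0,0]
    - [-0.02,0.03,0,0]
    - [-0.012,0.02,0,0]
    - [0,0,0,0]
    - [0,0,0,0]

```text
time_s: 26.3
tool_pos: [0.6064, -0.0129, 0.1825]
tool_rot: [-2.314, -2.102, 0.034]
contact_force: [-0.6, 0.7, -1.2]
width: 0.702
```

```bash
python3 go.py .6205 -.015 .14 84.2; python3 - <<'E'
from h import *
p,d=snap('scene')
cv2.imwrite('pics/s3.png',cv2.resize(p[120:300,140:400],None,fx=3,fy=3,interpolation=cv2.INTER_CUBIC)[:,:,::-1])
E
```

```text
t 26.3 pos [ 0.6064 -0.0129  0.1825] psi 84.5 tilt 1.53 w 0.702 F [-0.6  0.7 -1.2] q7 -0.33
2 d [ 0.0141 -0.0021 -0.0425] turn 0.3
[[-0.0, 0.008, 0.021, np.float64(0.2)], [-0.0, 0.008, 0.021, np.float64(0.2)]]
```

View pics/s3.png

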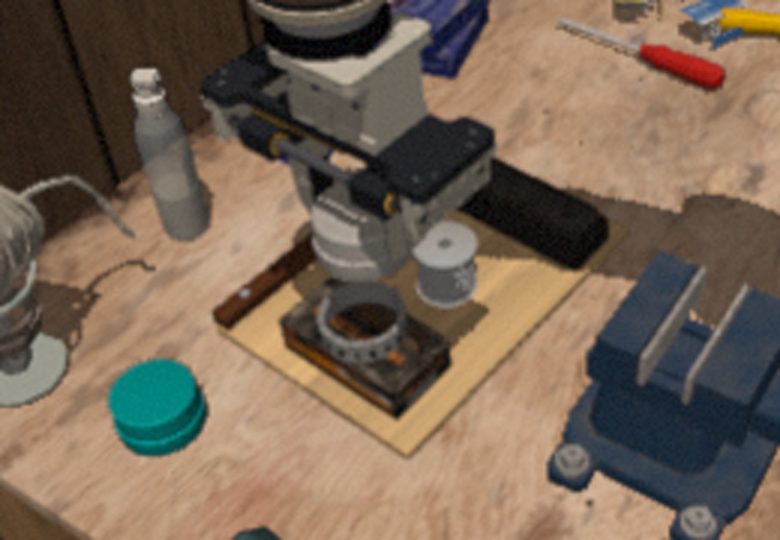

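The cap is held level and centred in the jaws (350,235), and the roll lies flat on the carton below (362,322). The cap's narrower waist explains the smaller opening reading. I'll lower it.

Emit:
send_rows:
  increments:
    - [0,0.008,0.012,0]
    - [0,0.006,0.015,0]
    - [0,0,0.015,0]
    - [0,0,0.005,0]
    - [0,0,0,0]
    - [0,0,0,0]

```text
time_s: 26.95
tool_pos: [0.6173, -0.0105, 0.1292]
tool_rot: [-2.305, -2.107, 0.037]
contact_force: [-0.9, -0.4, -0.8]
width: 0.703
```

```bash
python3 go.py .6205 -.015 .106 84.2
```

```text
t 26.95 pos [ 0.6173 -0.0105  0.1292] psi 84.9 tilt 1.73 w 0.703 F [-0.9 -0.4 -0.8] q7 -0.34
1 d [ 0.0032 -0.0045 -0.0232] turn 0.7
[[-0.004, 0.004, 0.023, np.float64(0.7)]]
```

Emit:
send_rows:
  increments:
    - [-0.004,0.004,0.006,0.7]
    - [0,0,0.008,0]
    - [0,0,0.006,0]
    - [0,0,0.002,0]
    - [0,0,0,0]

```text
time_s: 27.45
tool_pos: [0.6214, -0.0154, 0.1064]
tool_rot: [-2.321, -2.092, 0.035]
contact_force: [-0.0, -0.1, -0.5]
width: 0.705
```

```bash
python3 go.py .6205 -.015 .103 84.2
```

```text
t 27.45 pos [ 0.6214 -0.0154  0.1064] psi 84.1 tilt 1.6 w 0.705 F [-0.  -0.1 -0.5] q7 -0.36
1 d [-0.0009  0.0004 -0.0034] turn -0.1
[[0.0, -0.001, 0.003, np.float64(-0.1)]]
```

Emit:
send_rows:
  increments:
    - [0,-0.001,0.002,0]
    - [0,0,0.002,0]
    - [0,0,0.001,0]
    - [0,0,0,0]

```text
time_s: 27.85
tool_pos: [0.6206, -0.0151, 0.1028]
tool_rot: [-2.322, -2.093, 0.033]
contact_force: [-0.0, 0.3, -0.9]
width: 0.702
```

```bash
python3 go.py .6205 -.015 .103 84.2
```

```text
t 27.85 pos [ 0.6206 -0.0151  0.1028] psi 84.1 tilt 1.51 w 0.702 F [-0.   0.3 -0.9] q7 -0.36
1 d [-0.0001  0.0001  0.0002] turn -0.1
[[0.0, -0.0, -0.0, np.float64(-0.1)]]
```

Emit:
send_rows:
  increments:
    - [0,0,0.001,0]
    - [0,0,0.001,0]
    - [0,0,0,0]

```text
time_s: 28.15
tool_pos: [0.6208, -0.0151, 0.1027]
tool_rot: [-2.323, -2.094, 0.032]
contact_force: [0.4, 0.2, -0.5]
width: 0.704
```

Emit:
send_rows:
  increments:
    - [0,0,0,0]
    - [0,0,0,0]
    - [0,0,0,0]
    - [0,0,0,0]
    - [0,0,0,0]
    - [0,0,-0.02,0]
    - [0,0,-0.03,0]
    - [0,0,-0.03,0]
    - [0,0,-0.03,0]
    - [0,0,0,0]
  hand: 0

```text
time_s: 29.15
tool_pos: [0.623, -0.0146, 0.2145]
tool_rot: [-2.32, -2.093, 0.035]
contact_force: [0.5, 0.7, -0.1]
width: 1.0
```

Emit:
send_rows:
  increments:
    - [-0.03,-0.03,-0.01,0]
    - [-0.03,-0.03,0,0]
    - [-0.03,-0.03,0,0]
    - [-0.03,-0.03,0,0]
    - [-0.03,-0.03,0,0]
    - [-0.03,-0.03,0,0]
    - [-0.03,-0.02,0,0]
    - [-0.03,0,0,0]
    - [0,0,0,0]
    - [0,0,0,0]

```text
time_s: 30.15
tool_pos: [0.3891, -0.2387, 0.227]
tool_rot: [-2.318, -2.091, 0.035]
contact_force: [-0.2, 0.6, 0.7]
width: 0.999
```

```bash
python3 - <<'E'
from h import *
p,d=snap('top');W=cloud('top',d).reshape(-1,3)
cv2.imwrite('pics/top4.png',cv2.resize(p[110:290,160:460],None,fx=2.6,fy=2.6,interpolation=cv2.INTER_CUBIC)[:,:,::-1])
s,_=snap('scene');cv2.imwrite('pics/s4.png',cv2.resize(s[120:300,140:440],None,fx=2.6,fy=2.6,interpolation=cv2.INTER_CUBIC)[:,:,::-1])
B=np.array([.6111,-.1135]);a=-.1015
def f(n,c,r,lo,hi):
    w=W[(W[:,2]>lo)&(W[:,2]<hi)&(np.hypot(W[:,0]-c[0],W[:,1]-c[1])<r)]
    (x,y),R=cv2.minEnclosingCircle(w[:,:2].astype(np.float32)*1000)
    rc,sz,an=cv2.minAreaRect(w[:,:2].astype(np.float32)*1000)
    e=np.array(rc)/1000-B
    print(n,len(w),'circ',round(x,1),round(y,1),round(R,1),'rect',np.round(rc,1),np.round(sz,1),round(an,1),'board',np.round([e[0]*np.cos(a)+e[1]*np.sin(a),-e[0]*np.sin(a)+e[1]*np.cos(a)],4),'z',np.percentile(w[:,2],[10,50,90]).round(4))
f('cap',(.6205,-.015),.05,.09,.13)
f('spool',(.611,-.1135),.04,.055,.075)
f('carton',(.681,-.12),.04,.06,.08)
f('tape',(.566,.187),.06,.03,.09)
print(observe()['tool_pos'],observe()['qvel'].round(3))
E
```

```text
cap 536 circ 619.9 -12.8 32.6 rect [619.2 -13. ] [63.  61.8] 46.6 board [-0.0022  0.1008] z [0.1017 0.1038 0.1058]
spool 303 circ 612.0 -112.8 26.4 rect [ 612.4 -112.3] [50.6 49.7] 1.8 board [0.0012 0.0013] z [0.058  0.0601 0.0625]
carton 356 circ 680.4 -120.1 33.3 rect [ 680.6 -119.7] [46.  53.1] 83.6 board [0.0697 0.0008] z [0.066  0.0684 0.0706]
tape 277 circ 565.9 186.4 30.3 rect [566.5 187. ] [59.4 30.7] 79.9 board [-0.0748  0.2944] z [0.0458 0.058  0.0618]
[ 0.38962407 -0.23825175  0.22706049] [-0.014 -0.    -0.012 -0.002 -0.005  0.002 -0.   ]
```

View pics/s4.png

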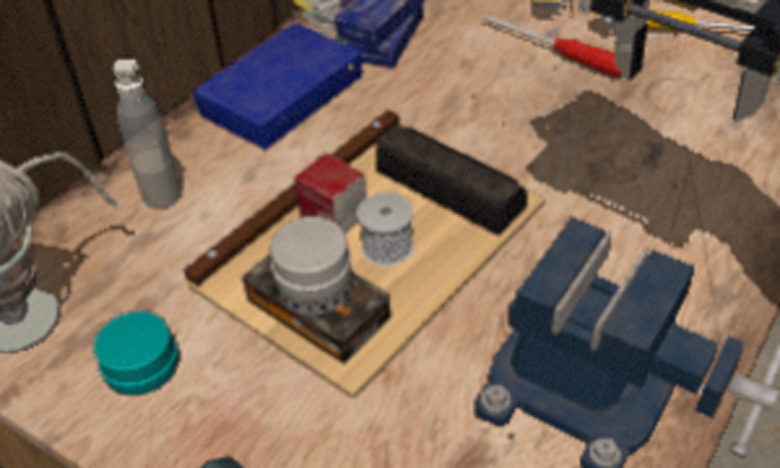

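View pics/top4.png

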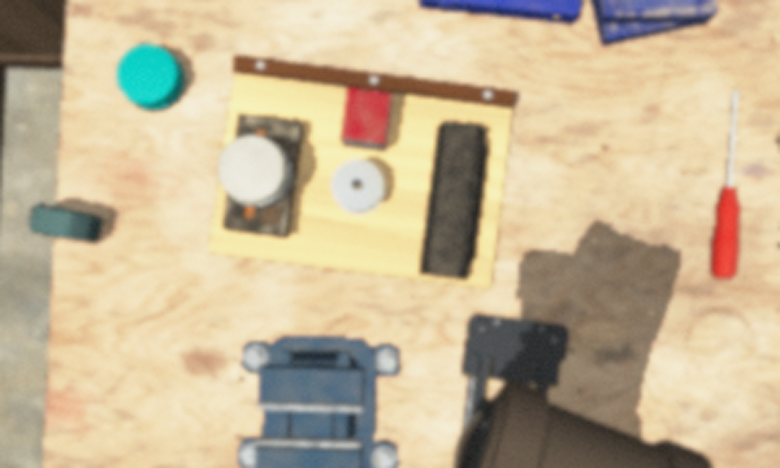

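Both views show cap on roll on the screw carton, scene (310,265), top (256,170). The spool is midway at top (358,185), the red carton square behind it at (366,117), and the gripper is clear of everything. All measured offsets are within 3 mm, so I'm handing in.

```bash
python3 -c "
from bench import *
print(finish_job())"
```

```text
the job is handed in; nothing more can be done
None
```

The kit is set out on the board as asked and the job is handed in, at about 30 s of the 104 s allowed. I placed the red carton first, then the spool, the strap roll and the white cap.

| Item | Last check | Target |
|---|---|---|
| Strap roll (measured before the cap went on) | within about 3 mm of the screw carton's middle, flat | 15 mm across, 20 mm along |
| White cap | about 2 mm from the roll's centre, top at 104 mm | within 13 mm |
| Spool | board (+1, +1) mm, top at 60 mm | (0, 0) ± 15 mm |
| Red carton | board (+70, +1) mm, within about 1° of square | (+67, 0) ± 15 mm, 0.25 rad |

- **Left alone:** The tape measure is where it was to within 1 mm. The screwdriver looks undisturbed in the last picture, but I did not re-measure it.
- **Gripper:** It was open and well clear of everything at hand-in.
- **Readings that disagreed:** The gripper read 65 mm across the 68 mm cap, which I put down to the narrower waist seen in the picture. The spool's top measured about 2 mm low both before and after the move, so that is a camera offset. No check failed.

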